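Start the sampling pump under its push-latch cover

ROBOT

A 6-joint arm with a two-finger parallel gripper is mounted at the origin on the work surface. World frame = base frame: x ahead of the robot, y to its left, z up, the work surface at z = 0. Lengths are in mm, angles in rad, forces in N, time in s.
With the tool pointing down it reaches from about 350 to 975 mm from the base axis. Payload 7.1 kg.
Tool frame: the origin (TCP) lies between the finger pads; the fingertips stand 14 mm ahead of it and the grasp point (between the pads) lies 5 mm behind it; z points along the fingers, y is the direction in which the jaws open and shut (so a half turn about z gives the same grasp; the last joint's range is limited). The gripper opens to 88 mm and grips with 3 to 60 N. Pads are 20 mm wide; open, the fingers measure 115 mm over their backs; the gripper's body (75 mm by 178 mm) begins 61 mm behind the grasp point.
Start: joints at [1.107, 0.423, 1.63, -0, 1.089, -0.019], TCP at [268.891, 564.183, 236.675] pointing down, gripper open.
Joint ranges: [-3, 3], [-0.9, 2.11], [0.09, 2.58], [-1.31, 4.45], [0.11, 2.69], [-2.54, 2.54]. Speed limits (rad/s): [2.39, 2.39, 3.01, 3.14, 3.14, 3.14].

INTERFACE

Orientations are given as a rotation vector (axis times angle).
In Python, from workcell import get_obs, get_image, calibration, close_job, regions_of, place_of gives the robot as it stands.
- The arm moves only by the tool move_arm, never from a script. Its argument "deltas" is a list of rows, each a list of 5 numbers: the closure in counts, from 0 (fully open) to 255 (shut), then the shift along the tool's x, y, z in m, then the turn about the tool's z in rad. In form: [[grip, x, y, z, roll], ...]. A call has 1 to 5 rows; each row is the pose to reach, as a shift and turn from the pose commanded when the call began, along the tool's axes at that moment; what a row does not reach only later rows make up. A row lasts 1/12 s, in which the tool goes at most 41.7 mm and 7.16 degrees, less where a joint would pass 70% of its speed; a pose out of reach is approached as far as the arm can. A call with a gripper value outside its range is refused whole. The fingers move at their own pace and stop on an object; the grip force is fixed at half the most. Time passes only in rows, so rows that repeat a pose let the fingers close. It gives the time, the measured TCP pose, the force and the opening at its end, in the units of the state.
- get_obs(): the state, without advancing time (a new reading comes with each control period).
- get_image(name): name is "scene" or "top" or "wrist"; returns the picture (384x512x3 uint8, blue, green, red); there is no depth.
- calibration(name): a dict with "intrinsics" (3x3 intrinsics, pixels), "world_to_cam" (4x4, takes a point from world to camera coordinates); the wrist camera has in their place "hand_eye" (4x4, takes a point from camera to tool coordinates, whose origin is the TCP and whose axes are the flange's). Camera axes: x right, y down, z forward; pixel columns grow to the right and rows downward; lengths in mm; the calibration is good to about 2 mm. A picture is of the moment at which its call begins: read the wrist's pose just before it. calibration takes no time and is no camera call.
- close_job(): hands the job in, once; it reports no verdict.
Trained networks look in the newest picture that a camera, given by its name, has taken for a name from the list of things; names that differ only in an ending like _2 or _b are one class to them, and where a whole thing is asked for, a point or a joint stands for the part that bears it (a point fixed in the world has none). Each returns a list of dicts, best first, with "conf" (0 to 1); they miss things now and then, are a little off and sometimes report something else, mostly with a low value. They report only what shows in the picture. A call takes as long as a camera call.
- regions_of(camera, name): "region" (384x512 bool, what is visible of it).
- place_of(camera, name): "location" ([x, y, z] in mm, in world coordinates, good to about 4 mm: a listed point, or the origin of a listed thing).
The state is a dict: "t": time; "qpos": joint angles; "qvel": joint speeds; "joint_torque": joint torques, N m; "ee_pos": TCP position; "orientation": TCP orientation; "ft_force": force on the tool from outside, world axes, zero at the start; "moment": the same for the moment, N m; "width": finger opening in mm.
Only numpy, scipy, OpenCV 4.12 (cv2) and the standard library are available. Lean on these libraries where they do the work, as an engineer would, in place of code of your own. Each camera call takes 0.05 s, during which the arm holds its last target.

TASK

Start the sampling pump: press the blue push-latch cover of the white pump controller so that it pops up, press the green button under it fully down, then push the cover down and press it home so that it latches shut again and stays shut on its own. Press and push gently with the fingertips, nothing needs to be grasped; leave the bottle, the jar and the cup standing where they are.

Things in the scene. Friction and masses are not known exactly. Their poses are not given: they have to be found in the camera images.
- controller: White pump controller bolted to the bench, 240 (x) by 200 (y) by 97 mm high; origin: centre of its underside, z up. Its -x side, the front, faces the robot roughly; yaw varies. Front deck with flat display 75 mm high. Behind it the blue cover lies level between fixed white cheeks (110 mm apart, tops 96 mm high) and a hinge block behind it (70 mm deep, top 96 mm). The cover's front edge is free.
- hinge (a point): Middle of the cover's hinge axis, fixed on the controller at (40, 0, 97) mm in its frame; the axis runs along the controller's y. The hinge is at the rear (+x) end of the cover; the cover is a stiff plate 60 mm from hinge to free front edge, 104 mm wide, 6 mm thick, its mid-plane through the axis.
- cover (a joint): Cover angle, rad: 0 latched shut and level (rests within 0.005); grows as the front edge swings up and back to the stop at 1.25 (steep, short of upright). Push latch: a shut cover pressed below level (stop at -0.1) and let go springs open by itself within 1 s. To shut, swing it down against the weak spring (0.04 Nm open, 0.11 shut), press below level to the stop, let go: it stays latched.
- pad (a point): Centre of the white 16 x 44 mm pad on the cover's outer (top) face, where to press: 48 mm from the hinge axis, 12 mm from the free edge. Moves with the cover; x axis along the plate to the hinge, z axis out of the outer face. A full press goes about 5 mm below level and takes about 4 N here; pressing steadily, not slamming, works the latch.
- button_top (a point): Centre of the top of the round green start button (24 mm across, in a grey ring 32 mm across) on the deck under the cover, 45 mm in front of the hinge axis; 88 mm above the bench when not pressed. With the cover open it is free from above and from the front; the open cover's edge then stands about 26 mm behind its centre and 66 mm above its top.
- start_button (a joint): How far the green button is pressed down, m: 0 up, 0.004 fully down. It springs back; full press takes about 4 N.
- sample_bottle: Loose white bottle with a red cap, 52 mm across, 115 mm tall; origin at its underside centre, z up. Not to be moved.
- reagent_jar: Loose amber jar with an orange cap, 60 mm across, 75 mm tall; origin at its underside centre, z up. Not to be moved.
- rinse_cup: Loose blue open cup, 68 mm across, 70 mm tall; origin at its underside centre, z up. Not to be moved.

How it is judged:
By the outcome, as a careful person would: the job done as asked, in the order asked, and still so for the second after the job is handed in, with the robot touching nothing.
It also fails if it takes over 48 s, if anything falls off the work surface, if the arm or the gripper's body presses on something with over 40 N, if the wrist force passes 120 N, or if a joint passes its speed limit or range.

## Working session

There is one attempt and no reset: what is moved stays moved. The work goes in short steps, Python scripts to look and compute and a tool call to move; the robot and the scene stay as the last step left them, time stands still between calls to the robot, and variables do not carry over. Pictures are saved under pics/ and viewed, and the job is handed in when it is done.

Besides the shell and the picture viewer there is one more tool, called after "Request:" as a command line: name --pt "numbers of a row" for each row, then --argument value for the rest. move_arm: Moves the arm, as the interface text tells. Its arguments: {"type":"object","properties":{"deltas":{"type":"array","items":{"type":"array","items":{"type":"number"}}}},"required":["deltas"]}

```bash
mkdir -p pics; ls
python3 - <<'E'
from workcell import *
import cv2,numpy as np
o=get_obs(); print({k:np.round(v,3).tolist() for k,v in o.items()})
for c in ["scene","top"]:
    im=get_image(c); cv2.imwrite(f"pics/{c}0.png",im)
    for n in ["controller","hinge","pad","button_top","sample_bottle","reagent_jar","rinse_cup"]:
        r=place_of(c,n); print(c,n,[(round(float(d["conf"]),2),np.round(d["location"],1).tolist()) for d in r[:2]])
print(get_obs()["t"])
E
```

```text
pics
{'t': 0.0, 'qpos': [1.107, 0.424, 1.631, -0.0, 1.089, -0.019], 'qvel': [0.002, -0.0, -0.003, 0.001, -0.0, -0.001], 'joint_torque': [0.002, -54.463, -27.367, 0.064, 0.023, -0.0], 'ee_pos': [268.65, 563.732, 235.917], 'orientation': [-0.693, -3.064, 0.002], 'ft_force': [0.455, 0.127, 0.576], 'moment': [0.001, -0.036, -0.01], 'width': 87.948}
scene controller [(0.57, [602.3, -16.8, 3.7])]
scene hinge [(0.87, [634.2, -4.7, 93.4])]
scene pad [(0.67, [592.6, -17.8, 101.8])]
scene button_top [(0.62, [586.5, -198.5, 0.2])]
scene sample_bottle [(0.85, [711.2, -157.2, 2.5]), (0.35, [633.6, -4.3, 96.6])]
scene reagent_jar [(0.57, [581.7, -197.2, 3.5])]
scene rinse_cup [(0.7, [565.6, 182.1, 2.9]), (0.54, [599.7, -18.3, 4.5])]
top controller [(0.96, [597.7, -12.6, -0.5]), (0.38, [585.8, -198.2, -3.0])]
top hinge [(0.84, [637.7, -3.0, 97.6])]
top pad [(0.58, [589.6, -14.7, 101.7])]
top button_top [(0.65, [565.1, 180.6, -1.5])]
top sample_bottle [(0.61, [714.5, -155.5, 0.2])]
top reagent_jar [(0.84, [586.4, -195.9, -1.9])]
top rinse_cup [(0.56, [565.5, 180.0, -0.5])]
0.8
```

View pics/scene0.png

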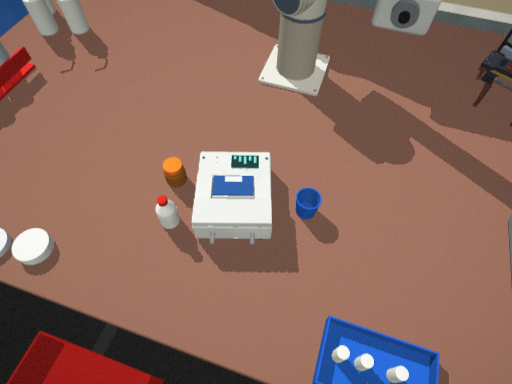

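View pics/top0.png

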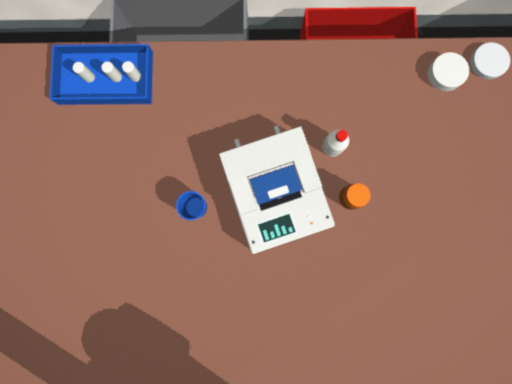

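Run:
```python
from workcell import *
import numpy as np
for c in ["scene","top"]:
    k=calibration(c); print(c,np.round(k["intrinsics"],1).tolist(),np.round(k["world_to_cam"],3).tolist())
print(np.round(calibration("wrist")["hand_eye"],3).tolist())
```

```text
scene [[349.7, 0.0, 254.4], [0.0, 349.7, 189.1], [0.0, 0.0, 1.0]] [[-0.319, 0.948, 0.012, 145.669], [0.798, 0.275, -0.535, -440.092], [-0.511, -0.161, -0.845, 1292.02], [0.0, 0.0, 0.0, 1.0]]
top [[357.1, 0.0, 255.9], [0.0, 357.1, 191.1], [0.0, 0.0, 1.0]] [[-0.005, -1.0, -0.013, 35.984], [-0.995, 0.006, -0.103, 598.507], [0.103, 0.013, -0.995, 825.72], [0.0, 0.0, 0.0, 1.0]]
[[0.001, -0.97, -0.244, 66.187], [1.0, 0.001, 0.001, 0.668], [-0.001, -0.244, 0.97, -148.138], [0.0, 0.0, 0.0, 1.0]]
```

The scene view shows the controller near (233,195) with the bottle at (168,213), the jar at (175,172) and the cup at (307,203). In the top view the controller's corners are about (220,154), (302,128), (333,226) and (252,251), with the pad at (278,192).

Next I fit the pose from corners and regions.

```bash
cat > h.py <<'E'
from workcell import *
import cv2,numpy as np
from scipy.spatial.transform import Rotation as R
from scipy.optimize import least_squares
def proj(c,P):
    k=calibration(c);T=np.array(k["world_to_cam"]);K=np.array(k["intrinsics"])
    q=(T[:3,:3]@np.atleast_2d(P).T).T+T[:3,3]; u=(K@q.T).T; return u[:,:2]/u[:,2:]
def ctrl(p,L):
    x,y,a=p; L=np.atleast_2d(L).astype(float); c,s=np.cos(a),np.sin(a)
    return np.c_[x+c*L[:,0]-s*L[:,1], y+s*L[:,0]+c*L[:,1], L[:,2]]
E
python3 - <<'E'
from h import *
get_image("top"); 
rt=regions_of("top","controller")[0]["region"]
rp=regions_of("top","pad"); 
for r in rp[:2]: 
    ys,xs=np.nonzero(r["region"]); print("padreg",r["conf"],len(xs),xs.mean(),ys.mean(),xs.min(),xs.max(),ys.min(),ys.max())
im=cv2.imread("pics/top0.png")
L=[[-120,100,75],[-120,-100,75],[120,100,96],[120,-100,96]]
px=np.array([[252,251],[333,226],[220,154],[302,128]],float)
f=lambda p:(proj("top",ctrl(p,L))-px).ravel()
s=least_squares(f,[598,-13,.24]);print(s.x,s.fun)
ys,xs=np.nonzero(rt); print("area",len(xs))
# silhouette IoU fit
box=[[x,y,z] for x in(-120,120) for y in(-100,100) for z in(0,75)]+[[x,y,96] for x in(35,120) for y in(-100,100)]
cnt=max(cv2.findContours(rt.astype(np.uint8),cv2.RETR_EXTERNAL,cv2.CHAIN_APPROX_NONE)[0],key=cv2.contourArea)
def g(p):
    h=cv2.convexHull(proj("top",ctrl(p,box)).astype(np.float32))
    return [np.clip(cv2.pointPolygonTest(h,(float(a),float(b)),True)-.5,-4,4) for a,b in cnt[:,0]]
s2=least_squares(g,s.x,diff_step=1e-3);print(s2.x,np.abs(s2.fun).mean())
p=s.x
for n,q in dict(hinge=[40,0,97],pad=[-8,0,100],btn=[-5,0,88]).items():print(n,ctrl(p,q).round(1),ctrl(s2.x,q).round(1),proj("top",ctrl(p,q)).round(1))
v=im.copy();v=cv2.resize(v[110:270,190:390],None,fx=4,fy=4,interpolation=cv2.INTER_CUBIC)
for q in L+[[40,52,97],[40,-52,97],[-20,52,100],[-20,-52,100],[-8,22,100],[-8,-22,100]]:
    u=proj("top",ctrl(p,q))[0]; cv2.circle(v,tuple(int(a) for a in (u-[190,110]+.5)*4),3,(0,0,255),-1)
cv2.imwrite("pics/fit.png",v[:600,:800])
E
```

```text
padreg 0.91 1284 274.94158878504675 184.6183800623053 249 301 165 204
[ 5.96328533e+02 -1.48186370e+01  3.03722817e-01] [-1.37959174  3.45125065  2.52134099  1.15573743 -1.91969101 -2.0873196
  0.75645637 -2.79094018]
area 9225
[ 5.96699555e+02 -1.27652116e+01  3.20859600e-01] 1.1765222060809166
hinge [[634.5  -2.9  97. ]] [[ 6.347e+02 -1.000e-01  9.700e+01]] [[271.5 172. ]]
pad [[588.7 -17.2 100. ]] [[589.1 -15.3 100. ]] [[278.2 192.3]]
btn [[591.6 -16.3  88. ]] [[592.  -14.3  88. ]] [[277.5 191.5]]
```

View pics/fit.png

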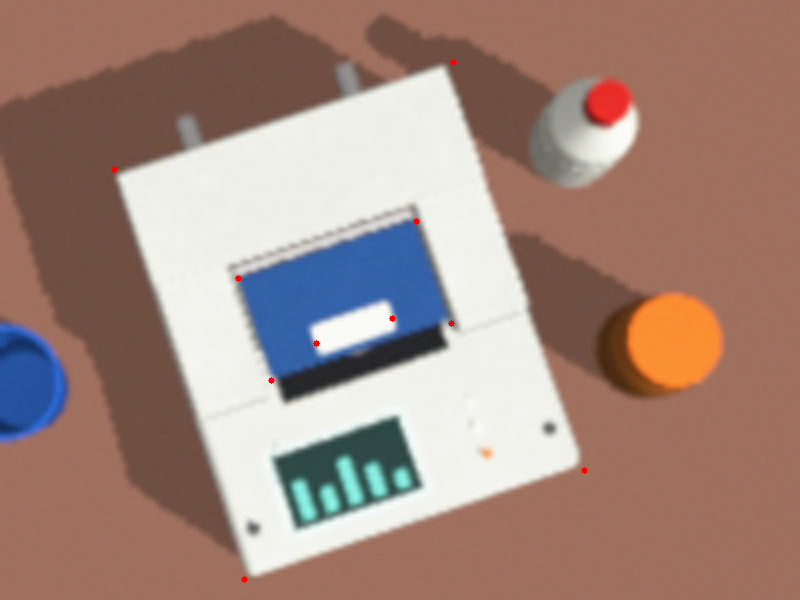

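The fit is good to about 2 mm, with yaw about 0.31. I'll make a helper that turns world targets into tool-frame deltas.

```bash
cat >> h.py <<'E'
P0=np.array([596.5,-14.0,0.31])
def go(L,yaw=True,p=P0):
    """controller-frame target of fingertip centre (mm) -> tool-frame delta"""
    o=get_obs(); Rt=R.from_rotvec(o["orientation"]).as_matrix()
    tgt=ctrl(p,L)[0]+[0,0,14]; d=Rt.T@(tgt-o["ee_pos"])/1000
    cy=np.array([-np.sin(p[2]),np.cos(p[2]),0]); v=Rt.T@cy
    print("t",round(o["t"],2),"delta",d.round(4),"roll",round(float(np.arctan2(-v[0],v[1])),4),"F",np.round(o["ft_force"],1),"w",round(o["width"],1))
def where(p=P0):
    o=get_obs();d=np.array(o["ee_pos"])-[p[0],p[1],14];c,s=np.cos(p[2]),np.sin(p[2])
    print("tip ctrl frame",np.round([c*d[0]+s*d[1],-s*d[0]+c*d[1],d[2]],1),"q",np.round(o["qpos"],2))
E
python3 -c "
from h import *
where();go([-8,0,150])"
```

```text
tip ctrl frame [-135.6  650.6  222.7] q [ 1.11  0.42  1.63 -0.    1.09 -0.02]
t 0.95 delta [-0.5387 -0.3864  0.0727] roll -0.7548 F [0.4 0.4 0.1] w 87.8
```

Request:
move_arm --pt "255 -0.033 -0.024 0 -0.12" --pt "255 -0.066 -0.048 0 -0.24" --pt "255 -0.1 -0.072 0 -0.36" --pt "255 -0.133 -0.096 0 -0.48" --pt "255 -0.166 -0.12 0 -0.6"

```text
t: 1.37
ee_pos: [365.9, 386.1, 236.8]
orientation: [-0.239, 3.132, 0.0]
ft_force: [0.3, -0.5, -0.4]
width: 58.0
```

```bash
python3 -c "
from h import *
where();go([-8,0,150])"
```

```text
tip ctrl frame [-97.5 451.3 222.8] q [ 0.79  0.29  1.84 -0.    1.02 -0.93]
t 1.37 delta [-0.1593 -0.4317  0.0728] roll -0.1577 F [ 0.3 -0.5 -0.4] w 58.0
```

Request:
move_arm --pt "255 -0.014 -0.038 0 -0.1" --pt "255 -0.028 -0.076 0 -0.157" --pt "255 -0.042 -0.114 0 -0.157" --pt "255 -0.056 -0.152 0 -0.157" --pt "255 -0.07 -0.19 0 -0.157"

```text
t: 1.78
ee_pos: [463.0, 208.2, 237.0]
orientation: [-0.474, 3.105, 0.0]
ft_force: [1.0, 1.2, 0.5]
width: 24.6
```

```bash
python3 -c "
from h import *
where();go([-8,0,150])"
```

```text
tip ctrl frame [-59.4 252.3 223. ] q [ 0.4   0.25  1.89  0.    1.   -1.47]
t 1.78 delta [-0.053  -0.2519  0.073 ] roll -0.0068 F [1.  1.2 0.5] w 24.6
```

Request:
move_arm --pt "255 -0.008 -0.04 0 -0.007" --pt "255 -0.016 -0.08 0 -0.007" --pt "255 -0.024 -0.12 0 -0.007" --pt "255 -0.032 -0.16 0 -0.007" --pt "255 -0.04 -0.2 0 -0.007"

```text
t: 2.2
ee_pos: [560.9, 29.0, 236.9]
orientation: [-0.485, 3.104, 0.0]
ft_force: [0.7, 0.5, -0.3]
width: 0.4
```

Request:
move_arm --pt "255 -0.007 -0.026 0.017 0" --pt "255 -0.013 -0.052 0.035 0" --pt "255 -0.013 -0.052 0.06 0" --pt "255 -0.013 -0.052 0.07 0" --pt "255 -0.013 -0.052 0.073 0"

```text
t: 2.62
ee_pos: [586.8, -14.6, 161.4]
orientation: [0.483, -3.1, -0.002]
ft_force: [-0.1, -0.2, 0.2]
width: 0.8
```

Run:
```python
from h import *
where();go([-8,0,104])
o=get_obs();im=get_image("wrist");cv2.imwrite("pics/w1.png",im)
```

```text
tip ctrl frame [ -9.5   2.4 147.4] q [-0.05  0.47  1.77  0.    0.92 -1.93]
t 2.62 delta [-0.0016 -0.0025  0.0434] roll -0.0006 F [-0.1 -0.2  0.2] w 0.8
```

View pics/w1.png

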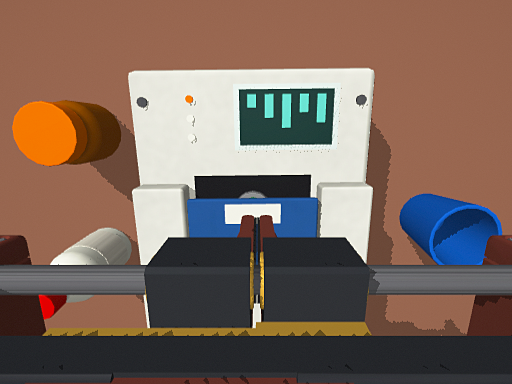

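The wrist view shows the controller square to the tool, the pad at (253,213) and the fingertips at about (258,222) just above it. I'll refine the pose with the corners seen here.

Run:
```python
from h import *
k=calibration("wrist");H=np.array(k["hand_eye"]);K=np.array(k["intrinsics"]);o=get_obs()
Rt=R.from_rotvec(o["orientation"]).as_matrix();
def pw(P):
    t=(P-o["ee_pos"])@Rt; q=(t-H[:3,3])@H[:3,:3]; u=q@K.T; return u[:,:2]/u[:,2:]
L=np.array([[-120,-100,75],[-120,100,75],[-20,-52,100],[-20,52,100],[-16,-22,100],[-16,22,100]],float)
px=np.array([[130,71],[374,69],[188,198],[318,198],[225,204],[281,204]],float)
f=lambda p:(pw(ctrl(p,L))-px).ravel()
print(K.round(1).tolist(),f(P0).round(1))
s=least_squares(f,P0);print(s.x,s.fun.round(1))
print("tip px",pw(np.array([o["ee_pos"]])+Rt[:,2]*14), "pad ctr", pw(ctrl(P0,[[-8,0,100]])))
where(s.x)
```

```text
[[277.2, 0.0, 256.4], [0.0, 277.2, 192.2], [0.0, 0.0, 1.0]] [-5.4 -8.3  5.5 -5.8 -2.3 -3.7  0.3 -3.6 -0.9 -4.7 -1.  -4.7]
[ 6.00266449e+02 -1.19016694e+01  3.17824456e-01] [-4.8 -1.4  4.9 -1.1 -1.   2.   1.   1.1  0.2  0.6 -0.2  0.2]
tip px [[255.38384608 230.70130201]] pad ctr [[252.10591345 208.98439967]]
tip ctrl frame [-13.1   1.9 148.2] q [-0.04  0.46  1.77  0.    0.92 -1.93]
```

```bash
sed -i 's/^P0=.*/P0=np.array([598.5,-13.0,0.314])/' h.py; python3 -c "
from h import *
where();go([-9,0,105])"
```

```text
tip ctrl frame [-11.1   2.4 148.2] q [-0.04  0.46  1.77  0.    0.92 -1.93]
t 2.67 delta [-0.0023 -0.0024  0.0432] roll -0.0038 F [ 0.3  0.9 -0.2] w 0.7
```

Request:
move_arm --pt "255 -0.002 -0.002 0.02 0" --pt "255 -0.002 -0.002 0.038 0" --pt "255 -0.002 -0.002 0.043 0" --pt "255 -0.002 -0.002 0.043 0"

```text
t: 3.0
ee_pos: [590.3, -15.0, 120.5]
orientation: [0.487, -3.102, -0.001]
ft_force: [-0.4, 0.7, 1.1]
width: 0.6
```

Request:
move_arm --pt "255 0 0 0.001 0" --pt "255 0 0 0.002 0" --pt "255 0 0 0.003 0" --pt "255 0 0 0.003 0"

```text
t: 3.33
ee_pos: [591.4, -15.7, 118.5]
orientation: [-0.485, 3.103, -0.0]
ft_force: [-0.1, 0.5, 0.3]
width: 0.4
```

```bash
python3 -c "
from h import *
where();go([-9,0,105])"
```

```text
tip ctrl frame [ -7.6  -0.4 104.5] q [-0.05  0.53  1.78  0.    0.83 -1.93]
t 3.33 delta [ 0.0014  0.0004 -0.0006] roll -0.0038 F [-0.1  0.5  0.3] w 0.4
```

Request:
move_arm --pt "255 0.001 0 0.001 0" --pt "255 0.001 0 0.002 0" --pt "255 0.001 0 0.003 0" --pt "255 0.001 0 0.004 0" --pt "255 0.001 0 0.004 0"

```text
t: 3.75
ee_pos: [589.9, -16.2, 113.6]
orientation: [0.485, -3.104, 0.0]
ft_force: [-1.1, -0.5, 0.8]
width: 0.5
```

Request:
move_arm --pt "255 0 0 0.001 0" --pt "255 0 0 0.002 0" --pt "255 0 0 0.003 0" --pt "255 0 0 0.003 0"

```text
t: 4.08
ee_pos: [590.0, -16.2, 110.5]
orientation: [0.485, -3.104, 0.0]
ft_force: [-0.3, -0.6, 2.2]
width: 0.5
```

Request:
move_arm --pt "255 0 0 0.001 0" --pt "255 0 0 0.002 0" --pt "255 0 0 0.002 0"

```text
t: 4.33
ee_pos: [590.1, -16.2, 109.9]
orientation: [-0.485, 3.104, -0.0]
ft_force: [-5.2, -0.5, 14.0]
width: 0.4
```

The cover is at its stop at 14 N. Now I lift and retreat upward and forward.

Request:
move_arm --pt "255 0 0 -0.004 0" --pt "255 0.005 0 -0.02 0" --pt "255 0.025 0 -0.04 0" --pt "255 0.045 0 -0.065 0" --pt "255 0.06 0 -0.08 0"

```text
t: 4.75
ee_pos: [532.2, -34.6, 190.0]
orientation: [-0.485, 3.103, -0.0]
ft_force: [-0.4, 0.3, 0.2]
width: 0.5
```

Request:
move_arm --pt "255 0 0 0 0" --pt "255 0 0 0 0" --pt "255 0 0 0 0" --pt "255 0 0 0 0"

```text
t: 5.08
ee_pos: [533.2, -34.2, 187.7]
orientation: [0.485, -3.103, -0.0]
ft_force: [0.2, 0.9, -0.2]
width: 0.4
```

Run:
```python
from h import *
where();go([-10,0,95])
o=get_obs();im=get_image("wrist");cv2.imwrite("pics/w2.png",im)
print([(round(float(d["conf"]),2),np.round(d["location"],1).tolist()) for d in place_of("wrist","button_top")[:2]], ctrl(P0,[-5,0,88]))
im=get_image("scene");cv2.imwrite("pics/s2.png",cv2.resize(im[130:260,140:340],None,fx=4,fy=4))
```

```text
tip ctrl frame [-68.7   0.  173.7] q [-0.09  0.36  1.87  0.    0.92 -1.97]
t 5.08 delta [-0.0587  0.0002  0.0786] roll -0.0038 F [ 0.2  0.9 -0.2] w 0.4
[] [[593.7444714 -14.5443276  88.       ]]
```

View pics/w2.png

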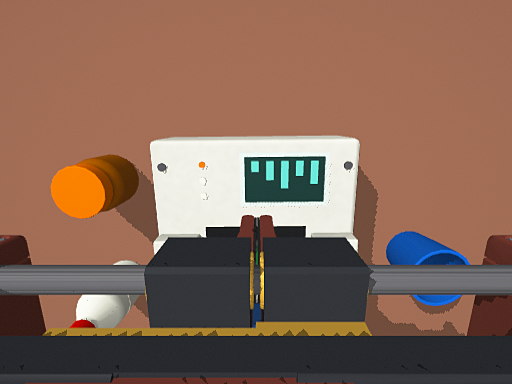

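View pics/s2.png

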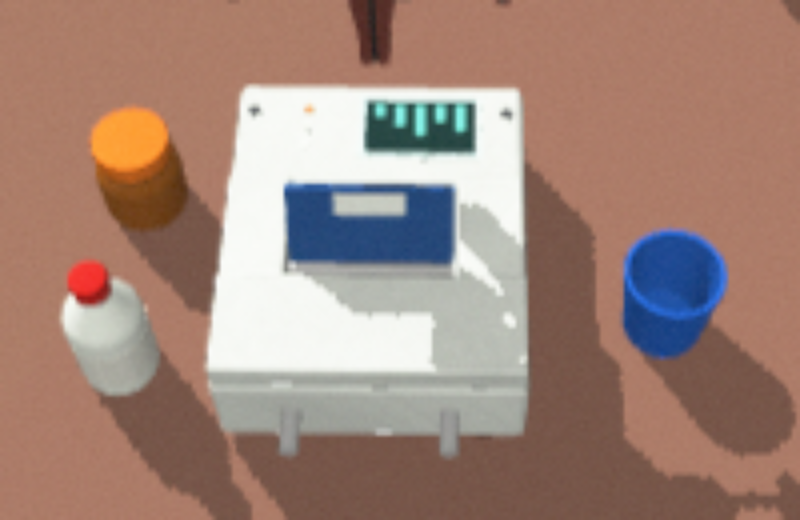

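The scene view shows the cover standing open: the blue plate spans (285-455, 185-262) in the crop, and the objects haven't moved. Next is the button.

Request:
move_arm --pt "255 -0.015 0 0.02 0" --pt "255 -0.03 0 0.04 0" --pt "255 -0.045 0 0.06 0" --pt "255 -0.055 0 0.075 0" --pt "255 -0.0585 0 0.0785 0"

```text
t: 5.65
ee_pos: [588.4, -16.0, 107.0]
orientation: [0.485, -3.1, -0.001]
ft_force: [0.0, -1.3, -0.0]
width: 0.8
```

Request:
move_arm --pt "255 0 0 0 0" --pt "255 0 0 0 0"

```text
t: 5.82
ee_pos: [588.3, -16.6, 110.0]
orientation: [0.485, -3.103, -0.0]
ft_force: [-0.1, -1.1, 0.6]
width: 0.8
```

Run:
```python
from h import *
where();go([-10,0,90])
im=get_image("wrist");cv2.imwrite("pics/w3.png",im)
```

```text
tip ctrl frame [-10.8  -0.2  96. ] q [-0.05  0.54  1.79 -0.    0.81 -1.93]
t 5.82 delta [-0.0008  0.0002  0.006 ] roll -0.0038 F [-0.1 -1.1  0.6] w 0.8
```

View pics/w3.png

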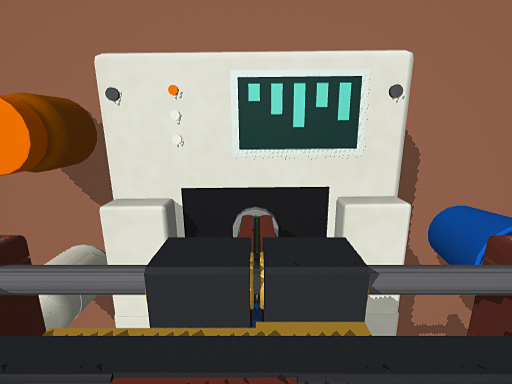

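The grey ring shows around (256,215) with the fingertips over it. Now I press down.

Request:
move_arm --pt "255 0 0 0.003 0" --pt "255 0 0 0.005 0" --pt "255 0 0 0.007 0" --pt "255 0 0 0.008 0" --pt "255 0 0 0.008 0"

```text
t: 6.28
ee_pos: [588.5, -16.7, 102.3]
orientation: [-0.485, 3.104, -0.0]
ft_force: [-0.8, 0.3, 0.7]
width: 0.3
```

Request:
move_arm --pt "255 0 0 0.001 0" --pt "255 0 0 0.002 0" --pt "255 0 0 0.002 0"

```text
t: 6.53
ee_pos: [588.5, -16.7, 100.2]
orientation: [0.485, -3.104, 0.0]
ft_force: [-0.8, -1.3, 1.2]
width: 0.7
```

Request:
move_arm --pt "255 0 0 0.001 0" --pt "255 0 0 0.002 0" --pt "255 0 0 0.002 0"

```text
t: 6.78
ee_pos: [588.6, -16.6, 98.4]
orientation: [0.485, -3.104, 0.0]
ft_force: [-2.2, -0.8, 3.7]
width: 0.5
```

Request:
move_arm --pt "255 0 0 0.001 0" --pt "255 0 0 0.001 0"

```text
t: 6.95
ee_pos: [588.6, -16.7, 98.2]
orientation: [-0.485, 3.104, -0.0]
ft_force: [-4.0, -1.3, 13.1]
width: 0.6
```

The button bottomed at tip z = 84 with 13 N, which matches a full press. Next: up, over and behind the cover.

Request:
move_arm --pt "255 0 0 0 0" --pt "255 0.002 0 -0.02 0" --pt "255 0.004 0 -0.055 0" --pt "255 0.004 0 -0.09 0" --pt "255 0.004 0 -0.1 0"

```text
t: 7.37
ee_pos: [587.2, -17.8, 201.8]
orientation: [-0.484, 3.097, -0.002]
ft_force: [1.9, -0.7, 0.1]
width: 0.5
```

Run:
```python
from h import *
where();go([62,0,184])
im=get_image("scene");cv2.imwrite("pics/s3.png",cv2.resize(im[130:260,140:340],None,fx=4,fy=4))
```

```text
tip ctrl frame [-12.2  -1.1 187.8] q [-0.05  0.41  1.75  0.    0.98 -1.93]
t 7.37 delta [-0.0742  0.0014  0.0043] roll -0.0039 F [ 1.9 -0.7  0.1] w 0.5
```

View pics/s3.png

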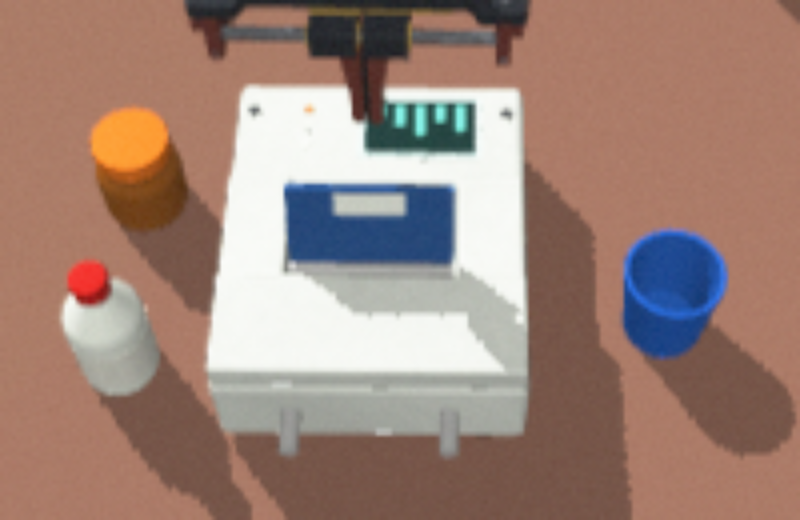

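The cover is still fully open and the fingers are well above its edge. Moving back over it.

Request:
move_arm --pt "255 -0.025 0 0 0" --pt "255 -0.05 0.001 0 0" --pt "255 -0.074 0.001 0.004 0" --pt "255 -0.074 0.001 0.02 0" --pt "255 -0.074 0.001 0.042 0"

```text
t: 7.83
ee_pos: [656.9, 6.3, 154.7]
orientation: [-0.486, 3.101, -0.001]
ft_force: [0.2, 0.6, 0.4]
width: 0.4
```

Request:
move_arm --pt "255 0 0 0.004 0" --pt "255 0 0 0.004 0"

```text
t: 8.0
ee_pos: [652.9, 5.8, 148.0]
orientation: [0.484, -3.098, -0.002]
ft_force: [-0.3, -0.1, 0.2]
width: 0.2
```

Run:
```python
from h import *
where()
im=get_image("scene");cv2.imwrite("pics/s4.png",cv2.resize(im[130:260,140:340],None,fx=4,fy=4))
h=np.array([40,97])
for th,r in [(1.25,42),(1.0,44),(.8,46),(.6,48),(.4,51),(.25,54),(.1,57),(0,58),(-.1,58)]:
    C=h+r*np.array([-np.cos(th),np.sin(th)])+3*np.array([np.sin(th),np.cos(th)])
    print(th,r,"tip centre x,z",(C+[10,0]).round(1))
go([49,0,140])
```

```text
tip ctrl frame [ 57.6   1.1 134. ] q [-0.01  0.57  1.62  0.    0.96 -1.89]
1.25 42 tip centre x,z [ 39.6 137.8]
1.0 44 tip centre x,z [ 28.8 135.6]
0.8 46 tip centre x,z [ 20.1 132.1]
0.6 48 tip centre x,z [ 12.1 126.6]
0.4 51 tip centre x,z [  4.2 119.6]
0.25 54 tip centre x,z [ -1.6 113.3]
0.1 57 tip centre x,z [ -6.4 105.7]
0 58 tip centre x,z [ -8. 100.]
-0.1 58 tip centre x,z [-8.  94.2]
t 8.05 delta [ 0.0095 -0.0007 -0.0044] roll -0.004 F [-0.6  1.1 -0.9] w 0.7
```

View pics/s4.png

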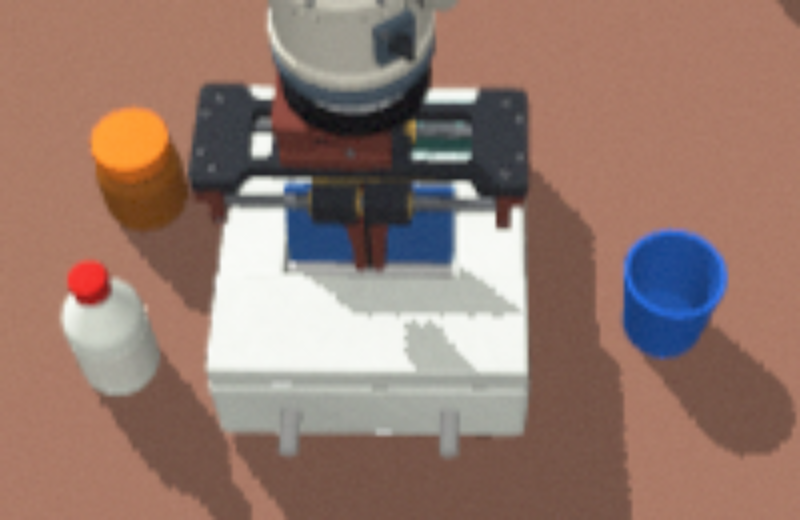

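Fingertips are behind the cover, at (370,265) in the crop. Now the sweep forward along the arc.

Request:
move_arm --pt "255 0.01 -0.001 -0.003 0" --pt "255 0.018 -0.001 -0.004 0" --pt "255 0.024 -0.001 -0.003 0" --pt "255 0.029 -0.001 -0.002 0" --pt "255 0.034 -0.001 0 0"

```text
t: 8.47
ee_pos: [623.0, -5.9, 152.3]
orientation: [-0.484, 3.101, -0.001]
ft_force: [2.5, 1.8, -0.1]
width: 0.3
```

Run:
```python
from h import *
where();go([20,0,132]);go([12,0,126.6]);go([4.2,0,119.6])
```

```text
tip ctrl frame [ 25.5  -0.8 138.3] q [-0.03  0.52  1.69  0.    0.93 -1.91]
t 8.47 delta [0.0055 0.0008 0.0063] roll -0.0043 F [ 2.5  1.8 -0.1] w 0.3
t 8.47 delta [0.0135 0.0008 0.0116] roll -0.0043 F [ 2.5  1.8 -0.1] w 0.3
t 8.47 delta [0.0214 0.0007 0.0186] roll -0.0043 F [ 2.5  1.8 -0.1] w 0.3
```

Contact is about 2.5 N, as expected. Continuing.

Request:
move_arm --pt "255 0.004 0.001 0.003 0" --pt "255 0.008 0.001 0.007 0" --pt "255 0.012 0.001 0.01 0" --pt "255 0.016 0.001 0.014 0" --pt "255 0.021 0.001 0.018 0"

```text
t: 8.88
ee_pos: [602.6, -11.0, 132.8]
orientation: [-0.485, 3.103, 0.0]
ft_force: [1.7, 0.7, 2.2]
width: 0.4
```

Run:
```python
from h import *
where();go([-1.6,0,113.3]);go([-6.4,0,105.7]);go([-8,0,102])
im=get_image("scene");cv2.imwrite("pics/s5.png",cv2.resize(im[130:260,140:340],None,fx=4,fy=4))
```

```text
tip ctrl frame [  4.5   0.6 118.8] q [-0.04  0.52  1.75  0.    0.87 -1.92]
t 8.88 delta [ 0.0061 -0.0007  0.0055] roll -0.0039 F [1.7 0.7 2.2] w 0.4
t 8.88 delta [ 0.0109 -0.0007  0.0131] roll -0.0039 F [1.7 0.7 2.2] w 0.4
t 8.88 delta [ 0.0125 -0.0007  0.0168] roll -0.0039 F [1.7 0.7 2.2] w 0.4
```

View pics/s5.png

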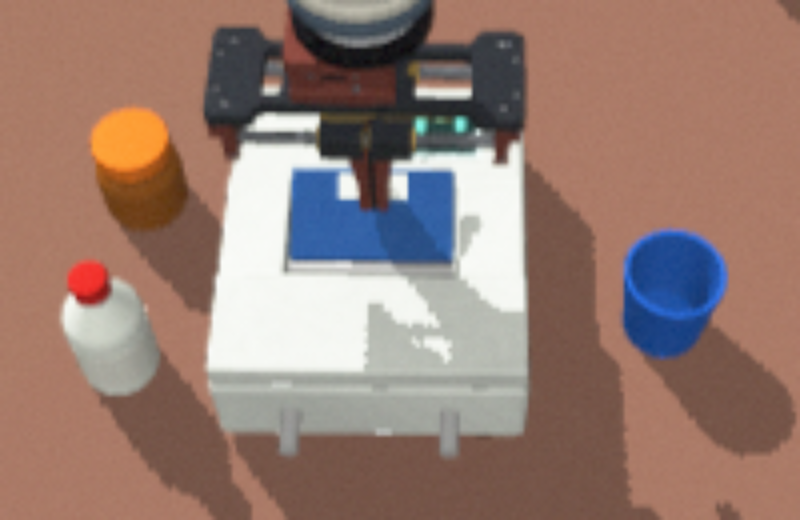

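The cover is partly lowered, with the fingertips on its outer face at the pad (375,205). Continuing down.

Request:
move_arm --pt "255 0.003 -0.001 0.003 0" --pt "255 0.006 -0.001 0.006 0" --pt "255 0.009 -0.001 0.01 0" --pt "255 0.011 -0.001 0.013 0" --pt "255 0.0125 -0.001 0.0165 0"

```text
t: 9.35
ee_pos: [592.2, -15.7, 117.4]
orientation: [-0.484, 3.101, -0.0]
ft_force: [1.9, 3.7, 21.2]
width: 0.4
```

Run:
```python
from h import *
where();go([-8,0,96])
```

```text
tip ctrl frame [ -6.9  -0.6 103.4] q [-0.05  0.53  1.78  0.    0.83 -1.93]
t 9.35 delta [0.0012 0.0006 0.0074] roll -0.0043 F [ 1.9  3.7 21.2] w 0.4
```

Force is 21 N at z = 103, which I didn't expect. I'll look before going on.

Run:
```python
from h import *
where();print(get_obs()["ft_force"],get_obs()["moment"])
im=get_image("scene");cv2.imwrite("pics/s6.png",cv2.resize(im[130:260,140:340],None,fx=4,fy=4))
cv2.imwrite("pics/w6.png",get_image("wrist"))
where();print(get_obs()["ft_force"],get_obs()["moment"])
```

```text
tip ctrl frame [ -6.9  -0.6 103.4] q [-0.05  0.53  1.78  0.    0.83 -1.93]
[ 1.93434491  3.72188232 21.16326877] [ 0.73954767 -0.20152785 -0.02203028]
tip ctrl frame [ -7.8  -0.5 102.8] q [-0.05  0.53  1.78  0.    0.83 -1.93]
[0.87310158 0.32632407 1.53601095] [ 0.11819174 -0.20681444  0.00802672]
```

View pics/s6.png

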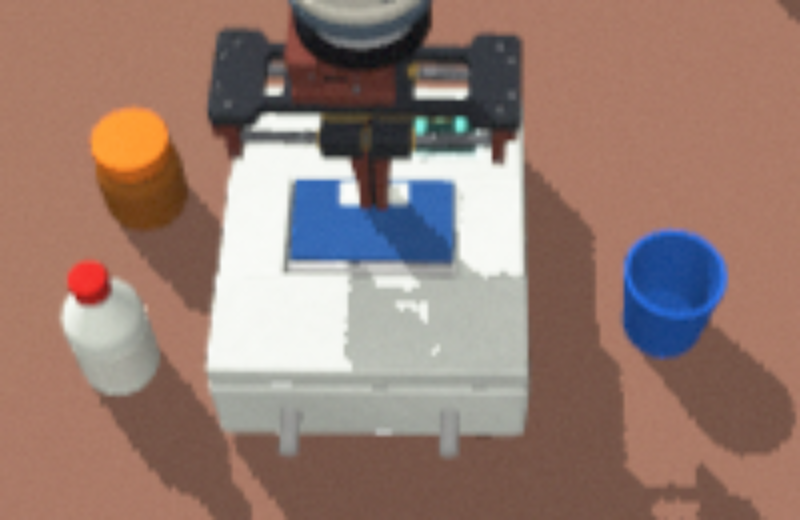

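View pics/w6.png

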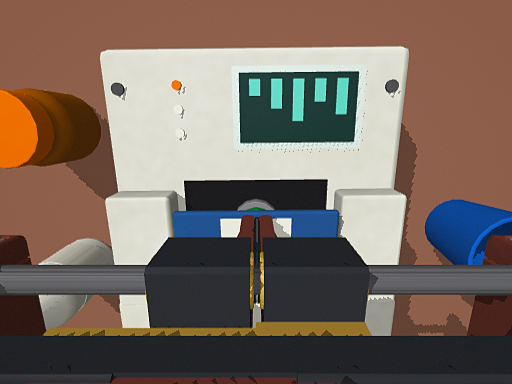

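That was a transient from the tips catching and sliding, and it's back to 1.5 N. The cover is nearly shut with the tips over the pad at about (258,222). Pressing gently to the stop.

Request:
move_arm --pt "255 0 0 0.001 0" --pt "255 0 0 0.002 0" --pt "255 0 0 0.003 0" --pt "255 0 0 0.004 0" --pt "255 0 0 0.004 0"

```text
t: 9.87
ee_pos: [590.9, -16.0, 112.8]
orientation: [0.485, -3.104, 0.0]
ft_force: [1.0, -0.3, 2.4]
width: 0.6
```

Request:
move_arm --pt "255 0 0 0.001 0" --pt "255 0 0 0.002 0" --pt "255 0 0 0.002 0"

```text
t: 10.12
ee_pos: [590.8, -15.9, 110.4]
orientation: [0.485, -3.104, 0.0]
ft_force: [1.1, -0.6, 2.7]
width: 0.6
```

Request:
move_arm --pt "255 0 0 0.001 0" --pt "255 0 0 0.001 0"

```text
t: 10.28
ee_pos: [590.9, -15.9, 110.1]
orientation: [0.485, -3.104, 0.0]
ft_force: [-0.6, -0.5, 9.7]
width: 0.1
```

Request:
move_arm --pt "255 0 0 0.001 0" --pt "255 0 0 0.001 0" --pt "255 0 0 0.001 0"

```text
t: 10.53
ee_pos: [591.0, -15.9, 109.9]
orientation: [-0.485, 3.104, -0.0]
ft_force: [-2.9, -1.3, 16.0]
width: 0.4
```

At the stop, same depth as the first press (109.9). Slow release straight up, then away.

Request:
move_arm --pt "255 0 0 -0.003 0" --pt "255 0 0 -0.006 0" --pt "255 0 0 -0.01 0" --pt "255 0 0 -0.016 0" --pt "255 0 0 -0.03 0"

```text
t: 10.95
ee_pos: [589.2, -15.7, 137.3]
orientation: [0.484, -3.1, -0.001]
ft_force: [-0.5, -0.8, -0.3]
width: 0.5
```

Request:
move_arm --pt "255 0.02 0 -0.02 0" --pt "255 0.055 0 -0.05 0" --pt "255 0.09 0 -0.08 0" --pt "255 0.125 0 -0.1 0" --pt "255 0.16 0 -0.1 0"

```text
t: 11.37
ee_pos: [439.3, -65.0, 241.8]
orientation: [-0.486, 3.099, -0.003]
ft_force: [0.1, -0.3, 0.5]
width: 0.5
```

Request:
move_arm --pt "255 0 0 0 0" --pt "255 0 0 0 0" --pt "255 0 0 0 0" --pt "255 0 0 0 0" --pt "255 0 0 0 0"

```text
t: 11.78
ee_pos: [439.4, -64.4, 238.3]
orientation: [0.486, -3.103, -0.0]
ft_force: [0.5, 0.4, 0.4]
width: 0.3
```

Run:
```python
from h import *
where();print(get_obs()["ft_force"])
im=get_image("scene");cv2.imwrite("pics/s7.png",cv2.resize(im[130:260,140:340],None,fx=4,fy=4))
cv2.imwrite("pics/w7.png",get_image("wrist"))
cv2.imwrite("pics/t7.png",get_image("top"))
for n in ["pad","sample_bottle","reagent_jar","rinse_cup"]:
    r=place_of("top",n); print(n,[(round(float(d["conf"]),2),np.round(d["location"],1).tolist()) for d in r[:2]])
print(get_obs()["t"])
```

```text
tip ctrl frame [-1.672e+02  2.000e-01  2.243e+02] q [-0.17  0.15  2.01  0.    0.98 -2.05]
[0.53254743 0.37964453 0.42557791]
pad [(0.57, [622.4, -7.0, 146.2])]
sample_bottle [(0.9, [713.8, -157.1, -2.5])]
reagent_jar [(0.57, [584.1, -198.3, -0.6])]
rinse_cup [(0.72, [566.1, 181.1, 1.4])]
12.1333
```

View pics/s7.png

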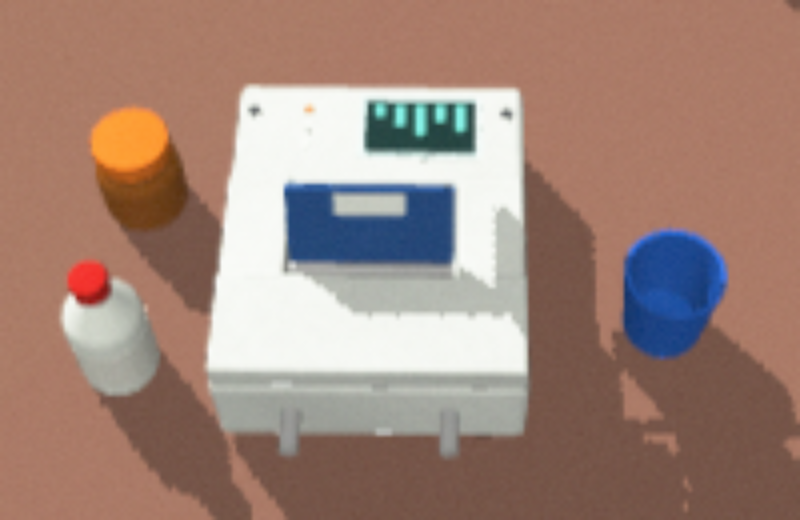

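View pics/t7.png

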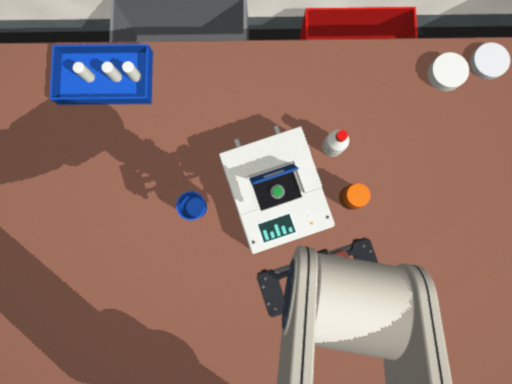

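The cover sprang open again after release: the top view shows the green button at (278,191). The bottle, jar and cup haven't moved. I need to know whether the 21 N transient had already latched it, in which case my press reopened it. The wrist picture from that moment should give the cover's angle.

Run:
```python
from h import *
k=calibration("wrist");H=np.array(k["hand_eye"]);K=np.array(k["intrinsics"])
def run(tip,edges,name):
    p=P0
    ee=ctrl(p,tip)[0]+[0,0,14]
    Rt=R.from_rotvec([-0.485,3.103,0]).as_matrix()
    pw=lambda P:(lambda u:u[:,:2]/u[:,2:])((((np.atleast_2d(P)-ee)@Rt-H[:3,3])@H[:3,:3])@K.T)
    print(name,"deckfront",pw(ctrl(p,[[-120,-100,75],[-120,100,75]])).round(0).tolist(),"cheek front top", pw(ctrl(p,[[-20,-55,96],[-20,55,96]])).round(0).tolist())
    for th in (-.1,0,.05,.1,.2,.3):
        c,s=np.cos(th),np.sin(th); x=40-60*c+3*s; z=97+60*s+3*c
        print("  th",th,pw(ctrl(p,[[x,-52,z],[x,52,z]])).round(1).tolist())
run([-7.8,-.5,102.8],None,"w6")
run([-11.1,2.4,148.2],None,"w1")
im=cv2.imread("pics/w6.png");cv2.imwrite("pics/w6z.png",cv2.resize(im[160:260,160:360],None,fx=4,fy=4))
```

```text
w6 deckfront [[95.0, 46.0], [416.0, 45.0]] cheek front top [[170.0, 209.0], [342.0, 208.0]]
  th -0.1 [[175.5, 208.0], [336.7, 207.6]]
  th 0 [[172.8, 210.9], [339.5, 210.4]]
  th 0.05 [[171.4, 212.8], [340.8, 212.3]]
  th 0.1 [[170.0, 215.0], [342.3, 214.5]]
  th 0.2 [[167.1, 220.2], [345.1, 219.7]]
  th 0.3 [[164.2, 226.6], [348.1, 226.1]]
w1 deckfront [[125.0, 66.0], [380.0, 65.0]] cheek front top [[184.0, 196.0], [321.0, 195.0]]
  th -0.1 [[188.1, 195.0], [317.0, 194.6]]
  th 0 [[186.3, 197.0], [318.7, 196.6]]
  th 0.05 [[185.4, 198.3], [319.5, 197.9]]
  th 0.1 [[184.4, 199.8], [320.3, 199.4]]
  th 0.2 [[182.6, 203.5], [322.0, 203.1]]
  th 0.3 [[180.7, 208.0], [323.7, 207.6]]
```

View pics/w6z.png

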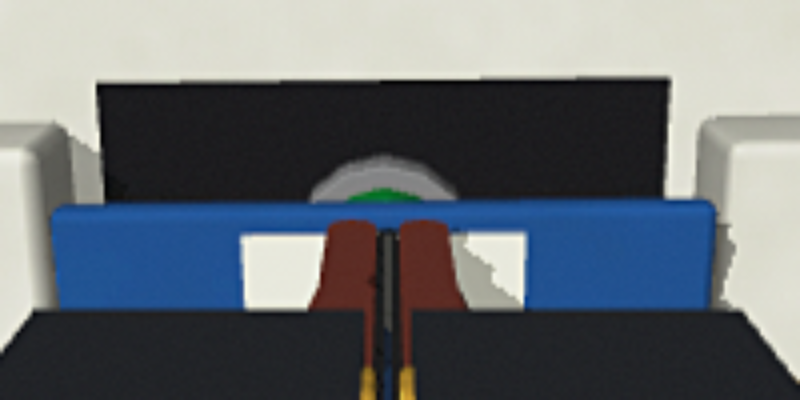

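The picture suggests the cover was close to level (0.00-0.05), but not clearly latched or unlatched. I'll redo the closing, slower near the end, and release to check before any second press.

Request:
move_arm --pt "255 -0.04 0 0.006 0" --pt "255 -0.08 0 0.012 0" --pt "255 -0.12 0 0.018 0" --pt "255 -0.16 0 0.024 0" --pt "255 -0.2 0 0.03 0"

```text
t: 12.55
ee_pos: [630.7, -2.8, 208.1]
orientation: [0.485, -3.104, -0.0]
ft_force: [-0.6, -1.5, 0.6]
width: 0.3
```

Request:
move_arm --pt "255 -0.028 0 0 0" --pt "255 -0.028 0 0.02 0" --pt "255 -0.028 0 0.045 0" --pt "255 -0.028 0 0.055 0" --pt "255 -0.028 0 0.055 0"

```text
t: 12.97
ee_pos: [653.6, 5.0, 150.5]
orientation: [0.484, -3.098, -0.002]
ft_force: [-0.5, -0.2, 0.5]
width: 0.4
```

Run:
```python
from h import *
where();go([40,0,138]);go([24,0,134.5])
```

```text
tip ctrl frame [5.790e+01 1.000e-01 1.365e+02] q [-0.01  0.57  1.61 -0.    0.97 -1.89]
t 12.97 delta [ 0.018  -0.0002 -0.0014] roll -0.0039 F [-0.5 -0.2  0.5] w 0.4
t 12.97 delta [ 0.0339 -0.0002  0.0022] roll -0.0039 F [-0.5 -0.2  0.5] w 0.4
```

Request:
move_arm --pt "255 0.01 0 -0.001 0" --pt "255 0.018 0 -0.001 0" --pt "255 0.024 0 -0.001 0" --pt "255 0.029 0 0.001 0" --pt "255 0.034 0 0.002 0"

```text
t: 13.38
ee_pos: [623.5, -5.8, 153.0]
orientation: [-0.484, 3.101, -0.001]
ft_force: [0.7, 1.1, -0.0]
width: 0.5
```

Run:
```python
from h import *
where();go([4.2,0,119.6])
```

```text
tip ctrl frame [ 26.   -0.9 139. ] q [-0.03  0.52  1.69  0.    0.93 -1.91]
t 13.38 delta [0.0219 0.0008 0.0193] roll -0.0044 F [ 0.7  1.1 -0. ] w 0.5
```

Request:
move_arm --pt "255 0.004 0.001 0.003 0" --pt "255 0.008 0.001 0.007 0" --pt "255 0.013 0.001 0.011 0" --pt "255 0.017 0.001 0.015 0" --pt "255 0.022 0.001 0.019 0"

```text
t: 13.8
ee_pos: [602.0, -11.2, 132.3]
orientation: [-0.485, 3.103, 0.0]
ft_force: [1.8, 0.3, 1.3]
width: 0.6
```

Request:
move_arm --pt "255 0.002 0 0.002 0" --pt "255 0.004 0 0.004 0" --pt "255 0.006 0 0.006 0" --pt "255 0.006 0 0.006 0"

```text
t: 14.13
ee_pos: [595.7, -13.1, 126.1]
orientation: [0.485, -3.103, -0.0]
ft_force: [1.6, 0.7, 1.9]
width: 0.3
```

Run:
```python
from h import *
where();go([-8,0,104.5])
cv2.imwrite("pics/w8.png",get_image("wrist")[160:300,100:420])
```

```text
tip ctrl frame [ -2.7   0.7 112.1] q [-0.04  0.53  1.76 -0.    0.85 -1.92]
t 14.13 delta [ 0.0053 -0.0008  0.0076] roll -0.004 F [1.6 0.7 1.9] w 0.3
```

View pics/w8.png

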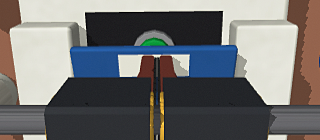

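The cover is still slightly up, with the green button visible in front of its edge. Continuing in 1 mm steps.

Request:
move_arm --pt "255 0.001 0 0.001 0" --pt "255 0.002 0 0.002 0" --pt "255 0.003 0 0.004 0" --pt "255 0.003 0 0.004 0"

```text
t: 14.52
ee_pos: [593.3, -14.0, 122.4]
orientation: [0.485, -3.104, 0.0]
ft_force: [1.5, 0.5, 1.6]
width: 0.8
```

Request:
move_arm --pt "255 0.001 0 0.001 0" --pt "255 0.002 0 0.002 0"

```text
t: 14.68
ee_pos: [591.9, -14.5, 120.8]
orientation: [-0.485, 3.103, -0.0]
ft_force: [1.9, 1.2, 1.8]
width: 0.5
```

Request:
move_arm --pt "255 0 0 0.001 0" --pt "255 0 0 0.002 0"

```text
t: 14.85
ee_pos: [591.5, -14.7, 118.6]
orientation: [0.485, -3.104, 0.0]
ft_force: [1.2, 0.4, 2.0]
width: 0.5
```

Request:
move_arm --pt "255 0 0 0.001 0" --pt "255 0 0 0.002 0"

```text
t: 15.02
ee_pos: [591.3, -14.7, 116.5]
orientation: [0.485, -3.103, 0.0]
ft_force: [-0.3, -0.4, 2.8]
width: 0.4
```

No spike this time. Continuing steadily to the stop.

Request:
move_arm --pt "255 0 0 0.001 0" --pt "255 0 0 0.002 0" --pt "255 0 0 0.003 0" --pt "255 0 0 0.004 0"

```text
t: 15.35
ee_pos: [591.1, -14.7, 112.5]
orientation: [0.485, -3.103, 0.0]
ft_force: [-0.6, -1.9, 2.2]
width: 0.2
```

Request:
move_arm --pt "255 0 0 0.001 0" --pt "255 0 0 0.002 0"

```text
t: 15.52
ee_pos: [591.3, -14.6, 110.5]
orientation: [0.485, -3.103, -0.0]
ft_force: [-1.9, -1.0, 3.6]
width: 0.4
```

Request:
move_arm --pt "255 0 0 0.001 0" --pt "255 0 0 0.001 0"

```text
t: 15.68
ee_pos: [591.4, -14.6, 110.2]
orientation: [0.485, -3.103, -0.0]
ft_force: [-5.0, -1.2, 9.4]
width: 0.4
```

Request:
move_arm --pt "255 0 0 0 0" --pt "255 0 0 0 0" --pt "255 0 0 0 0"

```text
t: 15.93
ee_pos: [591.3, -14.6, 110.2]
orientation: [0.485, -3.103, 0.0]
ft_force: [-5.3, -1.7, 8.4]
width: 0.5
```

Request:
move_arm --pt "255 0 0 -0.001 0" --pt "255 0 0 -0.002 0" --pt "255 0 0 -0.003 0" --pt "255 0 0 -0.004 0" --pt "255 0 0 -0.005 0"

```text
t: 16.35
ee_pos: [591.7, -14.5, 114.6]
orientation: [-0.485, 3.104, 0.0]
ft_force: [-0.3, -0.4, 1.6]
width: 0.3
```

Request:
move_arm --pt "255 0 0 -0.001 0" --pt "255 0 0 -0.002 0" --pt "255 0 0 -0.003 0" --pt "255 0 0 -0.004 0" --pt "255 0 0 -0.005 0"

```text
t: 16.77
ee_pos: [591.7, -14.5, 119.7]
orientation: [-0.485, 3.104, -0.0]
ft_force: [-0.2, 0.4, -0.8]
width: 0.7
```

Request:
move_arm --pt "255 0 0 -0.002 0" --pt "255 0 0 -0.004 0" --pt "255 0 0 -0.006 0" --pt "255 0 0 -0.006 0" --pt "255 0 0 -0.006 0"

```text
t: 17.18
ee_pos: [591.7, -14.6, 125.9]
orientation: [-0.485, 3.104, -0.0]
ft_force: [0.7, -0.0, 0.6]
width: 1.0
```

Run:
```python
from h import *
where()
cv2.imwrite("pics/w9.png",get_image("wrist"))
```

```text
tip ctrl frame [ -6.9   0.6 111.9] q [-0.04  0.52  1.78  0.    0.85 -1.93]
```

View pics/w9.png

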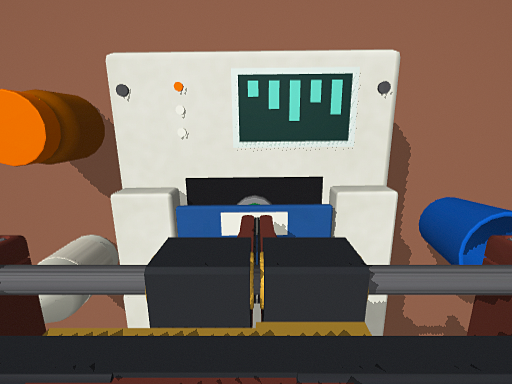

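The cover edge at v≈205 now looks level, with no force on the tool. Withdrawing and waiting more than 1 s.

Request:
move_arm --pt "255 0 0 -0.015 0" --pt "255 0 0 -0.03 0" --pt "255 0.02 0 -0.06 0" --pt "255 0.055 0 -0.08 0" --pt "255 0.09 0 -0.09 0"

```text
t: 17.65
ee_pos: [506.6, -42.2, 217.8]
orientation: [-0.486, 3.1, -0.002]
ft_force: [0.3, -0.5, 0.7]
width: 0.6
```

Request:
move_arm --pt "255 0.035 0 0 0" --pt "255 0.07 0 0 0" --pt "255 0.07 0 0 0" --pt "255 0.07 0 0 0" --pt "255 0.07 0 0 0"

```text
t: 18.07
ee_pos: [440.3, -63.5, 216.2]
orientation: [-0.484, 3.102, -0.001]
ft_force: [-0.2, -0.6, 0.8]
width: 0.4
```

Request:
move_arm --pt "255 0 0 0 0" --pt "255 0 0 0 0" --pt "255 0 0 0 0" --pt "255 0 0 0 0" --pt "255 0 0 0 0"

```text
t: 18.48
ee_pos: [439.5, -63.2, 215.5]
orientation: [0.486, -3.103, -0.0]
ft_force: [0.5, 0.3, -0.5]
width: 0.4
```

Run:
```python
from h import *
where();print(get_obs()["ft_force"])
im=get_image("scene");cv2.imwrite("pics/s10.png",cv2.resize(im[130:260,140:340],None,fx=4,fy=4))
im=get_image("top");cv2.imwrite("pics/t10.png",cv2.resize(im[110:270,160:360],None,fx=3,fy=3))
for n in ["pad","sample_bottle","reagent_jar","rinse_cup"]:
    r=place_of("top",n); print(n,[(round(float(d["conf"]),2),np.round(d["location"],1).tolist()) for d in r[:2]])
print(get_obs()["t"])
```

```text
tip ctrl frame [-166.7    1.4  201.5] q [-0.17  0.19  2.03  0.    0.92 -2.05]
[ 0.46439825  0.34106368 -0.54435958]
pad [(0.57, [589.0, -14.0, 100.3])]
sample_bottle [(0.68, [714.1, -155.4, 1.7]), (0.48, [587.9, -202.4, -1.4])]
reagent_jar [(0.95, [587.9, -197.0, -0.9])]
rinse_cup [(0.77, [563.5, 182.0, -2.8])]
18.7833
```

View pics/s10.png

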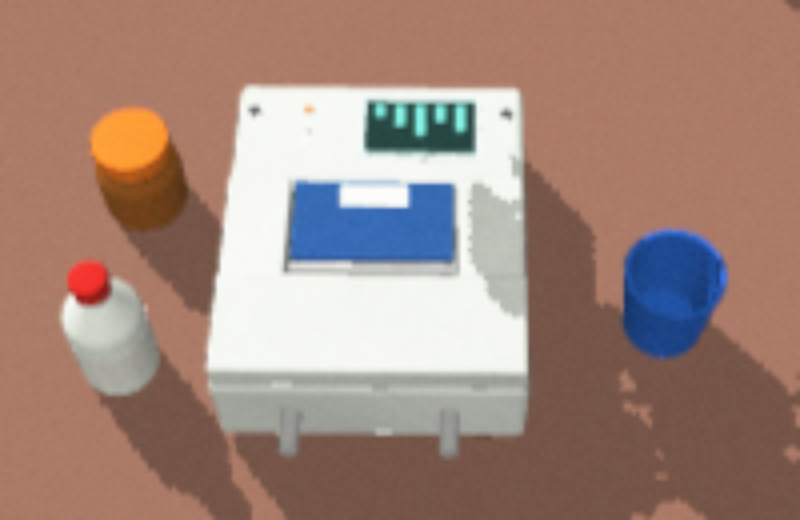

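View pics/t10.png

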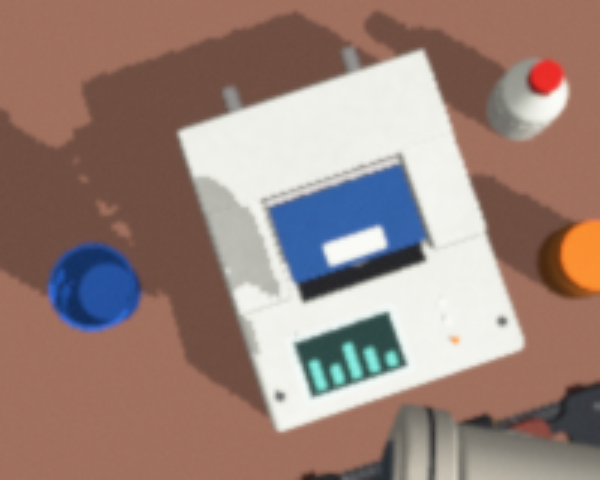

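Both views show the cover level and latched, about 2 s after release. The objects are in place and the arm is clear. Handing in.

```bash
python3 -c "
from workcell import *
print(close_job())"
```

```text
the job is handed in; nothing more can be done
None
```

The pump-start sequence is done and handed in at about 19 s of the 48 s allowed. The cover is latched shut, but it took two tries to close.

- **Opening:** I pressed the pad to its stop (about 14 N) and the cover popped up.
- **Button:** I pressed the green button until it bottomed, with the fingertips at 84 mm and about 13 N. That matches a full 4 mm press.
- **First closing, failed:** I swept the cover down from behind and pressed it to the stop, but it sprang open again after release. There was a brief 21 N force spike during that sweep. I never found out whether the spike had already latched the cover, so that my press reopened it, or whether the latch simply didn't catch.
- **Second closing, worked:** I did it slower, pressed steadily to the stop (about 9 N), held briefly and released slowly.

**Last checks:**
- About 2 s after release, the top and scene pictures showed the cover level. The pad was found at z = 100 mm, which is its shut height.
- The bottle, jar and cup were where they started, within about 3 mm in the network readings. One stray low-confidence "bottle" reading fell on the jar.
- The arm was clear of everything, with no meaningful force on the tool.

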